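Find the unbolted trough cover and push it open

ROBOT

A 7-joint arm with a two-finger parallel gripper is mounted at the origin on the work surface. World frame = base frame: x ahead of the robot, y to its left, z up, the work surface at z = 0. Lengths are in m, angles in rad, forces in N, time in s.
With the tool pointing down it reaches from about 0.375 to 0.925 m from the base axis. Payload 3.1 kg.
Tool frame: the origin (TCP) lies midway between the tips of the shut fingers; the grasp point (between the pads) lies 19 mm behind it; z points along the fingers, y is the line along which they close (so a half turn about z gives the same grasp; the last joint's range is limited). The gripper opens to 85 mm and grips with 20 to 120 N. Pads are 22 mm wide; open, the fingers measure 114 mm over their backs; the gripper's body (76 mm by 85 mm) begins 54 mm behind the grasp point. The pads swing forward as they close: fully open they stand 13 mm farther back than shut.
Start: joints at [-0.098, 0.383, 0.044, 1.598, -0.018, 1.161, -0.05], TCP at [0.65, 0, 0.231] pointing down, gripper open.
Joint ranges: [-2.61, 2.61], [-0.41, 2.15], [-1.48, 1.57], [0, 2.5], [-1.57, 4.71], [0.05, 1.97], [-2.85, 2.85]. Speed limits (rad/s): [2.79, 2.79, 3.14, 3.14, 3.14, 3.14, 3.14].

INTERFACE

Orientations are given as a unit quaternion [x, y, z, w].
In Python, from plant import manip, cams, spotter gives the robot as it stands.
- The arm moves only by the shell command python3 -m inch 'ROWS' [FORCE]. ROWS is JSON, a list of rows, each an object of numbers: "x", "y", "z": the shift along the world's x, y, z as a fraction of full scale; "wx", "wy", "wz": the turn, a rotation vector about the world's x, y, z as a fraction of full scale; "fingers": the closure, from 0 (fully open) to 1 (shut). In form: [{"x": .., "y": .., "z": .., "wx": .., "wy": .., "wz": .., "fingers": ..}, ...]. A call has 1 to 10 rows; each row is the pose to reach, as a shift and turn from the pose commanded when the call began, turning the shorter way round; what a row does not reach only later rows make up. Full scale, the value 1, is 300 mm for a shift and 2 pi rad for a turn. A row lasts 1/12 s, in which the tool goes at most 41.7 mm and 7.16 degrees, less where a joint would pass 70% of its speed; a pose out of reach is approached as far as the arm can. A call with a number of a shift or a turn outside -1 to 1 is refused whole. A call with a gripper value outside its range is refused whole. The fingers move at their own pace and stop on an object; FORCE is the grip in N (left out, the last holds). Time passes only in rows, so rows that repeat a pose let the fingers close. It gives the time, the measured TCP pose, the force, the opening and the grip force at its end, in the units of the state.
- manip.get_obs(): the state, without advancing time (a new reading comes with each control period).
- cams.capture(name): name is "scene" or "side" or "wrist"; returns the picture (400x640x3 uint8, red, green, blue); there is no depth.
- cams.camera_info(name): a dict with "K" (3x3 intrinsics, pixels), "cam_to_world" (4x4, takes a point from camera to world coordinates). Camera axes: x right, y down, z forward; pixel columns grow to the right and rows downward; lengths in m; the calibration is good to about 2 mm. A picture is of the moment at which its call begins: read the wrist's pose just before it. camera_info takes no time and is no camera call; for the wrist camera it gives the pose at the moment of the call.
- manip.close_job(): hands the job in; it is judged then, once.
Trained networks look in the newest picture that a camera, given by its name, has taken for a name from the list of things; names that differ only in an ending like _2 or _b are one class to them, and where a whole thing is asked for, a point or a joint stands for the part that bears it (a point fixed in the world has none). Each returns a list of dicts, best first, with "conf" (0 to 1); they miss things now and then, are a little off and sometimes report something else, mostly with a low value. They report only what shows in the picture. A call takes as long as a camera call.
- spotter.recognise(label, camera): "rect" ([left, top, right, bottom] in pixels, round what is visible of it).
- spotter.mark_of(label, camera): "centre" ([row, column] in pixels: a listed point, or the origin of a listed thing).
The state is a dict: "time": time; "joints": joint angles; "joint_velocities": joint speeds; "effort": joint torques, N m; "position": TCP position; "ee_rot": TCP orientation; "force": force on the tool from outside, world axes, zero at the start; "torque": the same for the moment, N m; "finger_gap": finger opening in m; "grasp_force": force on a finger pad.
Only numpy, scipy, OpenCV 4.12 (cv2) and the standard library are available. Lean on these libraries where they do the work, as an engineer would, in place of code of your own. Each camera call takes 0.05 s, during which the arm holds its last target. There are 200 camera calls.

TASK

One of the four cover plates on the cable trough has been left unbolted. Press lightly on the ribbed back strip of one cover after another until you find the one that rocks, press it down so that its front edge tips up, then push that raised front edge up and over until the cover leans back on its stop, and leave it open with your hand clear. Use the fingertips only: do not grip a cover, do not force a bolted one, and leave everything lying on and around the trough where it is.

Things in the scene. Friction and masses are not known exactly. Their poses are not given: they have to be found in the camera images.
- trough: Grey sheet-steel cable trough, fixed: 200 mm deep (x), 620 long (y), 90 high. Origin: centre of its underside on the bench; x across it away from the robot, y along it to the left, z up. Four covers lie flush in its top along y at 116 mm pitch, 16 mm bars between; front rim 38 mm wide, rear rim 28. In a bay, terminals stand up to 57 mm below the covers' tops.
- cover_a_pivot (a point): Pivot axis (middle) of the leftmost (+y side of the trough) cover, 2 mm under its top face. All covers are alike: bare steel plate 130 x 100 x 4 mm. Turns with the cover: y along the pivot, x to its back edge, z out of its top. From pivot to front edge (-x, robot's side) 80 mm, to back edge 50 mm. Three low rubber ribs 60 mm long, centred 28 mm behind the pivot, mark where to press.
- cover_b_pivot (a point): Pivot axis (middle) of the second from the left cover, 2 mm under its top face. All covers are alike: bare steel plate 130 x 100 x 4 mm. Turns with the cover: y along the pivot, x to its back edge, z out of its top. From pivot to front edge (-x, robot's side) 80 mm, to back edge 50 mm. Three low rubber ribs 60 mm long, centred 28 mm behind the pivot, mark where to press.
- cover_c_pivot (a point): Pivot axis (middle) of the third from the left cover, 2 mm under its top face. All covers are alike: bare steel plate 130 x 100 x 4 mm. Turns with the cover: y along the pivot, x to its back edge, z out of its top. From pivot to front edge (-x, robot's side) 80 mm, to back edge 50 mm. Three low rubber ribs 60 mm long, centred 28 mm behind the pivot, mark where to press.
- cover_d_pivot (a point): Pivot axis (middle) of the rightmost cover, 2 mm under its top face. All covers are alike: bare steel plate 130 x 100 x 4 mm. Turns with the cover: y along the pivot, x to its back edge, z out of its top. From pivot to front edge (-x, robot's side) 80 mm, to back edge 50 mm. Three low rubber ribs 60 mm long, centred 28 mm behind the pivot, mark where to press.
- cover_a (a joint): Tilt of the leftmost (+y side of the trough) cover, rad: 0 shut, grows as its back strip goes down and its front edge rises; 1.57 upright, 1.75 on its stop, leaning slightly back. Bolted: gives at most 0.03. Unbolted: tips under 2 to 6 N on the ribs, stays at any angle it is left at (stiff pivot), then needs about 1 N at its front edge to turn on.
- cover_b (a joint): Tilt of the second from the left cover, rad: 0 shut, grows as its back strip goes down and its front edge rises; 1.57 upright, 1.75 on its stop, leaning slightly back. Bolted: gives at most 0.03. Unbolted: tips under 2 to 6 N on the ribs, stays at any angle it is left at (stiff pivot), then needs about 1 N at its front edge to turn on.
- cover_c (a joint): Tilt of the third from the left cover, rad: 0 shut, grows as its back strip goes down and its front edge rises; 1.57 upright, 1.75 on its stop, leaning slightly back. Bolted: gives at most 0.03. Unbolted: tips under 2 to 6 N on the ribs, stays at any angle it is left at (stiff pivot), then needs about 1 N at its front edge to turn on.
- cover_d (a joint): Tilt of the rightmost cover, rad: 0 shut, grows as its back strip goes down and its front edge rises; 1.57 upright, 1.75 on its stop, leaning slightly back. Bolted: gives at most 0.03. Unbolted: tips under 2 to 6 N on the ribs, stays at any angle it is left at (stiff pivot), then needs about 1 N at its front edge to turn on.
- pen: Red ballpoint pen, 125 mm long, 10 mm thick, lying along y on the trough's front rim. Bystander; origin at the middle of its underside.
- fuse_holder: Grey fuse holder, 18 x 58 x 18 mm, lying on the trough's rear rim. Bystander; origin at the middle of its underside.
- contactor: Grey and black contactor, 70 x 45 x 61 mm, standing on the left end of the trough. Bystander; origin at the middle of its underside.
- tape_roll: Roll of black tape, 60 mm across, 19 mm high, lying on the right end of the trough. Bystander; origin at the middle of its underside.
- mouse: Black computer mouse, about 95 x 60 x 34 mm, on the bench in front of the trough. Bystander; origin at the middle of its underside.
- meter: Black multimeter, 150 x 75 x 44 mm, lying on the bench in front of the trough. Bystander; origin at the middle of its underside.
- screwdriver: Screwdriver with a yellow handle, 170 mm long, lying along y on the bench behind the trough. Bystander; origin at the middle of its underside.

How it is judged:
By the outcome, as a careful person would: the job done as asked, in the order asked, and still so for the second after the job is handed in, with the robot touching nothing.
It also fails if it takes over 61 s, if anything falls off the work surface, if the arm or the gripper's body presses on something with over 40 N, if the wrist force passes 120 N, or if a joint passes its speed limit or range.

## Working session

There is one attempt and no reset: what is moved stays moved. The work goes in short steps, Python scripts to look and compute and a shell command to move; the robot and the scene stay as the last step left them, time stands still between calls to the robot, and variables do not carry over. Pictures are saved under pics/ and viewed, at most 10 in all, crops included, and the job is handed in when it is done.

```bash
mkdir -p pics; cat > h.py <<'E'
import numpy as np,cv2
from plant import manip,cams,spotter
def ray(cam,rc,z):
    i=cams.camera_info(cam);K=np.array(i["K"]);T=np.array(i["cam_to_world"])
    d=T[:3,:3]@np.linalg.inv(K)@np.array([rc[1],rc[0],1.]);o=T[:3,3]
    return o+d*(z-o[2])/d[2]
def save(cam,n):
    p=cams.capture(cam);cv2.imwrite(f"pics/{n}.png",p[:,:,::-1]);return p
E
python3 - <<'E'
from h import *
np.set_printoptions(precision=3,suppress=True)
ims=[]
for c in("scene","side"):
    ims.append(save(c,c+"0"))
    i=cams.camera_info(c);print(c,np.array(i["cam_to_world"]))
    for l,z in(("cover_a_pivot",.088),("trough",0),("pen",.09),("contactor",.09),("tape_roll",.09),("fuse_holder",.09),("mouse",0),("meter",0)):
        for r in spotter.mark_of(l,c)[:6]: print(l,round(r["conf"],2),np.round(r["centre"]),ray(c,r["centre"],z))
o=manip.get_obs();print(o["time"],o["position"],o["ee_rot"],o["force"],o["finger_gap"])
E
```

```text
scene [[-0.279  0.732 -0.621  1.163]
 [ 0.96   0.206 -0.189  0.229]
 [-0.01  -0.649 -0.761  0.818]
 [ 0.     0.     0.     1.   ]]
trough 0.96 [209. 273.] [ 0.537 -0.061  0.   ]
trough 0.26 [161. 337.] [0.34  0.045 0.   ]
pen 0.55 [160. 339.] [0.426 0.068 0.09 ]
contactor 0.95 [194. 396.] [0.494 0.21  0.09 ]
contactor 0.57 [175. 190.] [ 0.562 -0.241  0.09 ]
tape_roll 0.81 [162. 158.] [ 0.544 -0.331  0.09 ]
fuse_holder 0.59 [216. 302.] [0.607 0.035 0.09 ]
mouse 0.61 [192. 296.] [ 0.472 -0.025 -0.   ]
mouse 0.54 [154. 238.] [ 0.386 -0.212  0.   ]
meter 0.86 [170. 331.] [0.377 0.039 0.   ]
side [[ 0.815 -0.356  0.458  0.094]
 [-0.58  -0.501  0.642 -0.584]
 [ 0.001 -0.789 -0.614  0.65 ]
 [ 0.     0.     0.     1.   ]]
cover_a_pivot 0.79 [178. 304.] [0.541 0.114 0.088]
cover_a_pivot 0.58 [320. 334.] [ 0.346 -0.27   0.088]
cover_a_pivot 0.56 [200. 331.] [0.542 0.003 0.088]
cover_a_pivot 0.2 [293. 445.] [ 0.545 -0.339  0.088]
trough 0.82 [247. 340.] [ 0.522 -0.065  0.   ]
pen 0.65 [196. 274.] [0.439 0.09  0.09 ]
contactor 0.9 [167. 268.] [0.492 0.211 0.09 ]
tape_roll 0.89 [294. 441.] [ 0.536 -0.338  0.09 ]
fuse_holder 0.73 [184. 343.] [0.607 0.037 0.09 ]
fuse_holder 0.71 [249. 260.] [ 0.326 -0.049  0.09 ]
mouse 0.94 [319. 331.] [ 0.382 -0.216  0.   ]
meter 0.59 [249. 259.] [0.362 0.04  0.   ]
0.9 [0.65  0.    0.231] [ 0.707  0.707  0.    -0.   ] [-1.136 -0.851 -0.136] 0.08523907732228045
```

View pics/scene0.png

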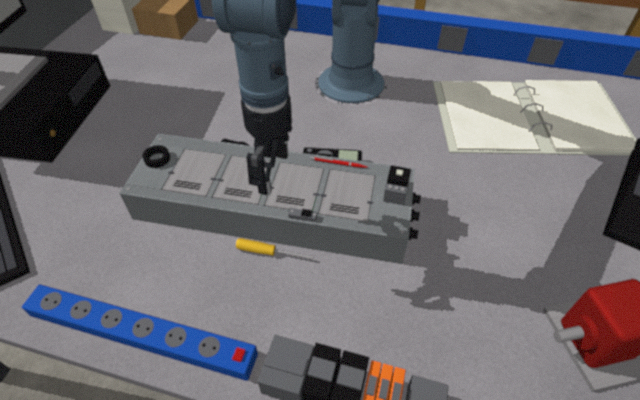

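View pics/side0.png

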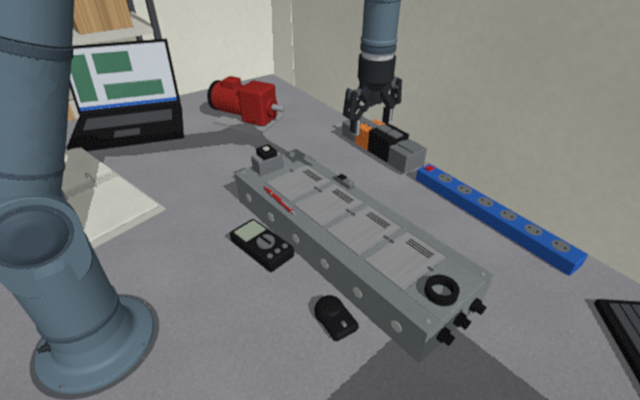

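The scene picture shows four covers around row 185, columns 195 to 350. The pen is at (339, 160) and the fuse holder at (302, 214). The side view shows all four rib sets clearly, so I'll enlarge it to get the yaw.

```bash
python3 -c "
import cv2
p=cv2.imread('pics/side0.png')[140:340,235:500];cv2.imwrite('pics/crop.png',cv2.resize(p,None,fx=3,fy=3,interpolation=cv2.INTER_CUBIC))"
```

```text
(no output)
```

View pics/crop.png

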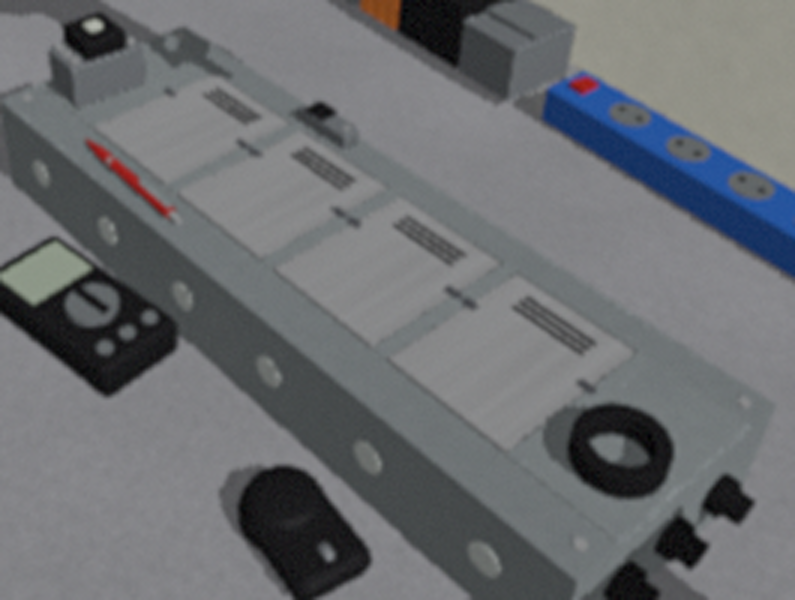

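The crop shows the rib centres at (232,105), (323,167), (430,239) and (554,324). The pivot pins between the covers are at (248,147), (346,215), (462,297) and (586,385).

```bash
python3 - <<'E'
from h import *
np.set_printoptions(precision=4,suppress=True)
f=lambda p,z:ray("side",(140+(p[1]+.5)/3-.5,235+(p[0]+.5)/3-.5),z)
R=np.array([f(p,.091) for p in((232,105),(323,167),(430,239),(554,324))])
P=np.array([f(p,.090) for p in((170,91),(248,147),(346,215),(462,297),(586,385))])
print(R,P,np.polyfit(R[:,1],R[:,0],1),np.polyfit(P[:,1],P[:,0],1))
E
```

```text
[[ 0.5647  0.1132  0.091 ]
 [ 0.5734 -0.0022  0.091 ]
 [ 0.5829 -0.1181  0.091 ]
 [ 0.5912 -0.2335  0.091 ]] [[ 0.5339  0.1639  0.09  ]
 [ 0.5412  0.0559  0.09  ]
 [ 0.551  -0.0593  0.09  ]
 [ 0.5597 -0.177   0.09  ]
 [ 0.5674 -0.2837  0.09  ]] [-0.0769  0.5735] [-0.0758  0.5461]
```

```bash
python3 -m inch '[{"x":-0.13,"y":0,"z":-0.1,"wz":0.0122,"fingers":1},{"x":-0.255,"y":-0.007,"z":-0.2,"wz":0.0122,"fingers":1},{"x":-0.255,"y":-0.007,"z":-0.3,"wz":0.0122,"fingers":1},{"x":-0.255,"y":-0.007,"z":-0.4,"wz":0.0122,"fingers":1},{"x":-0.255,"y":-0.007,"z":-0.41,"wz":0.0122,"fingers":1},{"x":-0.255,"y":-0.007,"z":-0.42,"wz":0.0122,"fingers":1},{"x":-0.255,"y":-0.007,"z":-0.42,"wz":0.0122,"fingers":1},{"x":-0.255,"y":-0.007,"z":-0.42,"wz":0.0122,"fingers":1},{"x":-0.255,"y":-0.007,"z":-0.42,"wz":0.0122,"fingers":1}]'; python3 - <<'E'
from h import *
save("side","s1");save("wrist","w1");
a=cv2.imread("pics/s1.png")[100:300,220:440];b=cv2.imread("pics/w1.png")
cv2.imwrite("pics/m1.png",np.hstack([cv2.resize(a,(400,364)),cv2.resize(b,(400,250))[:, :].copy() if 0 else cv2.copyMakeBorder(cv2.resize(b,(400,250)),0,114,0,0,0)]))
print(manip.get_obs()["force"])
E
```

```text
[ 0.96364599 -0.22222145 -0.22473722]schema error: expected keys x, y, z, wx, wy, wz, fingers
```

View pics/m1.png

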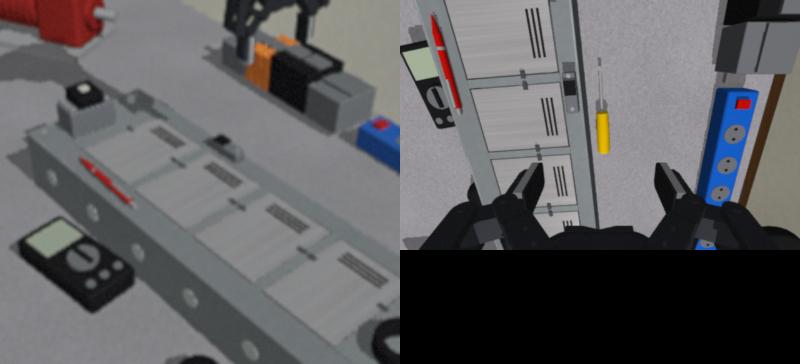

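The call was refused because every row needs all seven keys, so the arm has not moved. The wrist view confirms the layout: the ribs lie on the far side, with the fuse holder beside cover b.

```bash
python3 -m inch '[{"x":-0.13,"y":0,"z":-0.1,"wx":0,"wy":0,"wz":0.0122,"fingers":1},{"x":-0.255,"y":-0.007,"z":-0.2,"wx":0,"wy":0,"wz":0.0122,"fingers":1},{"x":-0.255,"y":-0.007,"z":-0.3,"wx":0,"wy":0,"wz":0.0122,"fingers":1},{"x":-0.255,"y":-0.007,"z":-0.38,"wx":0,"wy":0,"wz":0.0122,"fingers":1},{"x":-0.255,"y":-0.007,"z":-0.42,"wx":0,"wy":0,"wz":0.0122,"fingers":1},{"x":-0.255,"y":-0.007,"z":-0.42,"wx":0,"wy":0,"wz":0.0122,"fingers":1},{"x":-0.255,"y":-0.007,"z":-0.42,"wx":0,"wy":0,"wz":0.0122,"fingers":1},{"x":-0.255,"y":-0.007,"z":-0.42,"wx":0,"wy":0,"wz":0.0122,"fingers":1},{"x":-0.255,"y":-0.007,"z":-0.42,"wx":0,"wy":0,"wz":0.0122,"fingers":1}]'; python3 - <<'E'
from h import *
save("side","s2");save("wrist","w2");
a=cv2.imread("pics/s2.png")[100:300,220:440];b=cv2.imread("pics/w2.png")
cv2.imwrite("pics/m2.png",np.hstack([cv2.resize(a,(400,364)),cv2.copyMakeBorder(cv2.resize(b,(400,250)),0,114,0,0,0)]))
print(manip.get_obs()["force"])
E
```

```text
time: 1.75
position: [0.5762, -0.0019, 0.1076]
ee_rot: [0.679, 0.734, 0.002, 0.002]
force: [0.9, 0.2, 1.3]
finger_gap: -0.0002
grasp_force: 0.0
[ 0.37245632 -0.34044067  0.25081979]
```

View pics/m2.png

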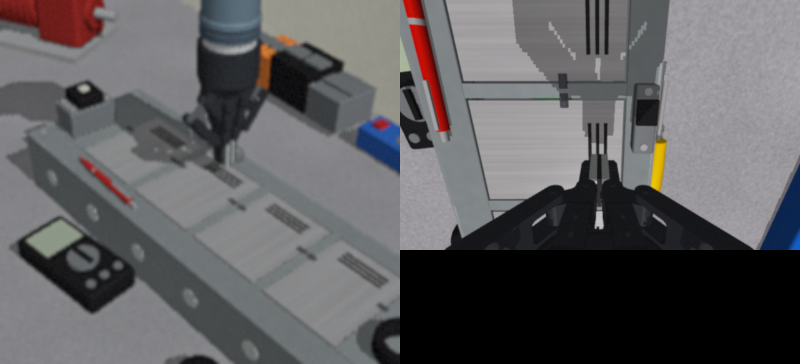

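The tip is over cover b's ribs, clear of the fuse holder to its right. I'll press gently.

```bash
python3 -m inch '[{"x":0,"y":0,"z":-0.02,"wx":0,"wy":0,"wz":0,"fingers":1},{"x":0,"y":0,"z":-0.035,"wx":0,"wy":0,"wz":0,"fingers":1},{"x":0,"y":0,"z":-0.041,"wx":0,"wy":0,"wz":0,"fingers":1},{"x":0,"y":0,"z":-0.045,"wx":0,"wy":0,"wz":0,"fingers":1},{"x":0,"y":0,"z":-0.048,"wx":0,"wy":0,"wz":0,"fingers":1},{"x":0,"y":0,"z":-0.048,"wx":0,"wy":0,"wz":0,"fingers":1}]'; python3 -m inch '[{"x":0,"y":0,"z":-0.004,"wx":0,"wy":0,"wz":0,"fingers":1},{"x":0,"y":0,"z":-0.004,"wx":0,"wy":0,"wz":0,"fingers":1},{"x":0,"y":0,"z":-0.004,"wx":0,"wy":0,"wz":0,"fingers":1}]'
```

```text
time: 2.35
position: [0.5732, -0.0021, 0.0905]
ee_rot: [0.679, 0.734, -0.0, -0.0]
force: [-0.3, 0.4, 0.6]
finger_gap: -0.0002
grasp_force: 0.0
time: 2.6
position: [0.5737, -0.0021, 0.0899]
ee_rot: [0.679, 0.734, 0.0, 0.0]
force: [-0.6, 0.4, 0.4]
finger_gap: -0.0
grasp_force: 0.3
```

```bash
python3 -m inch '[{"x":0,"y":0,"z":-0.003,"wx":0,"wy":0,"wz":0,"fingers":1},{"x":0,"y":0,"z":-0.003,"wx":0,"wy":0,"wz":0,"fingers":1},{"x":0,"y":0,"z":-0.003,"wx":0,"wy":0,"wz":0,"fingers":1}]'; python3 -m inch '[{"x":0,"y":0,"z":-0.003,"wx":0,"wy":0,"wz":0,"fingers":1},{"x":0,"y":0,"z":-0.003,"wx":0,"wy":0,"wz":0,"fingers":1},{"x":0,"y":0,"z":-0.003,"wx":0,"wy":0,"wz":0,"fingers":1}]'
```

```text
time: 2.85
position: [0.5737, -0.0021, 0.0891]
ee_rot: [0.679, 0.734, 0.0, 0.0]
force: [-0.8, -0.8, 3.0]
finger_gap: -0.0001
grasp_force: 1.5
time: 3.1
position: [0.5738, -0.002, 0.0881]
ee_rot: [0.679, 0.734, 0.0, 0.0]
force: [0.1, 0.1, 3.9]
finger_gap: 0.0003
grasp_force: 1.6
```

```bash
python3 -m inch '[{"x":0,"y":0,"z":-0.003,"wx":0,"wy":0,"wz":0,"fingers":1},{"x":0,"y":0,"z":-0.003,"wx":0,"wy":0,"wz":0,"fingers":1},{"x":0,"y":0,"z":-0.003,"wx":0,"wy":0,"wz":0,"fingers":1}]'; python3 -m inch '[{"x":0,"y":0,"z":-0.003,"wx":0,"wy":0,"wz":0,"fingers":1},{"x":0,"y":0,"z":-0.003,"wx":0,"wy":0,"wz":0,"fingers":1},{"x":0,"y":0,"z":-0.003,"wx":0,"wy":0,"wz":0,"fingers":1}]'
```

```text
time: 3.35
position: [0.5737, -0.0021, 0.087]
ee_rot: [0.679, 0.734, 0.0, 0.0]
force: [0.1, -0.4, 3.2]
finger_gap: 0.0001
grasp_force: 1.5
time: 3.6
position: [0.5736, -0.0021, 0.086]
ee_rot: [0.679, 0.734, 0.0, 0.0]
force: [-0.1, -0.4, 2.8]
finger_gap: 0.0001
grasp_force: 1.4
```

Cover b gives under about 3 N, so it is the loose one. I'll press it further.

```bash
python3 -m inch '[{"x":0,"y":0,"z":-0.006,"wx":0,"wy":0,"wz":0,"fingers":1},{"x":0,"y":0,"z":-0.012,"wx":0,"wy":0,"wz":0,"fingers":1},{"x":0,"y":0,"z":-0.018,"wx":0,"wy":0,"wz":0,"fingers":1},{"x":0,"y":0,"z":-0.024,"wx":0,"wy":0,"wz":0,"fingers":1},{"x":0,"y":0,"z":-0.03,"wx":0,"wy":0,"wz":0,"fingers":1},{"x":0,"y":0,"z":-0.03,"wx":0,"wy":0,"wz":0,"fingers":1}]'; python3 -m inch '[{"x":0,"y":0,"z":-0.008,"wx":0,"wy":0,"wz":0,"fingers":1},{"x":0,"y":0,"z":-0.016,"wx":0,"wy":0,"wz":0,"fingers":1},{"x":0,"y":0,"z":-0.024,"wx":0,"wy":0,"wz":0,"fingers":1},{"x":0,"y":0,"z":-0.032,"wx":0,"wy":0,"wz":0,"fingers":1},{"x":0,"y":0,"z":-0.036,"wx":0,"wy":0,"wz":0,"fingers":1},{"x":0,"y":0,"z":-0.036,"wx":0,"wy":0,"wz":0,"fingers":1}]'
python3 -c "
from h import *
p=save('side','s3')[100:300,200:440,::-1];cv2.imwrite('pics/m3.png',cv2.resize(p,None,fx=3,fy=3))"
```

```text
time: 4.1
position: [0.5736, -0.0021, 0.0766]
ee_rot: [0.679, 0.734, 0.0, 0.0]
force: [0.5, 0.2, 2.6]
finger_gap: 0.0003
grasp_force: 0.8
time: 4.6
position: [0.5733, -0.0021, 0.0657]
ee_rot: [0.679, 0.734, -0.0, -0.0]
force: [1.6, -0.5, 1.0]
finger_gap: -0.0001
grasp_force: 0.5
```

View pics/m3.png

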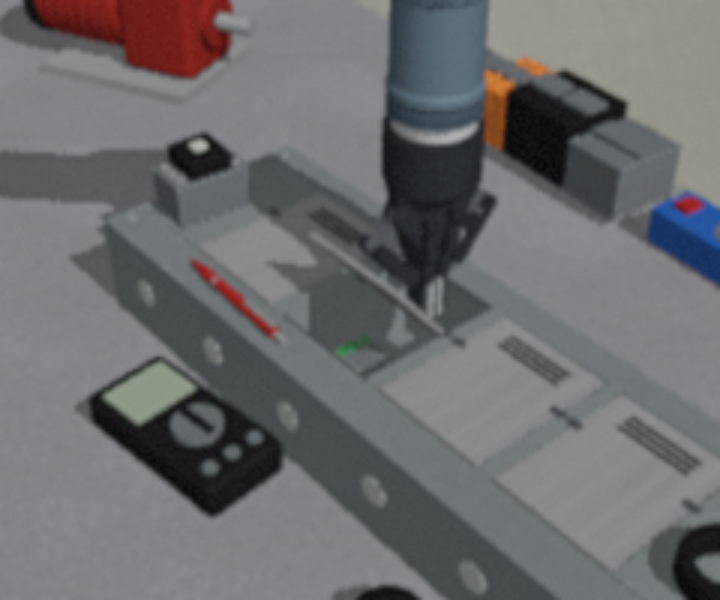

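Cover b is tilted about 0.85 rad. It is nearly edge-on to the side camera, running from (313,232) to (440,330) in the crop. Next I'll lift out and go round to the front.

```bash
python3 -m inch '[{"x":0,"y":0,"z":0.05,"wx":0,"wy":0,"wz":0,"fingers":1},{"x":0,"y":0,"z":0.17,"wx":0,"wy":0,"wz":0,"fingers":1},{"x":0,"y":0,"z":0.3,"wx":0,"wy":0,"wz":0,"fingers":1},{"x":0,"y":0,"z":0.42,"wx":0,"wy":0,"wz":0,"fingers":1},{"x":0,"y":0,"z":0.5,"wx":0,"wy":0,"wz":0,"fingers":1},{"x":-0.1,"y":-0.01,"z":0.5,"wx":0,"wy":0,"wz":0,"fingers":1},{"x":-0.22,"y":-0.02,"z":0.5,"wx":0,"wy":0,"wz":0,"fingers":1},{"x":-0.33,"y":-0.031,"z":0.5,"wx":0,"wy":0,"wz":0,"fingers":1},{"x":-0.42,"y":-0.031,"z":0.5,"wx":0,"wy":0,"wz":0,"fingers":1},{"x":-0.42,"y":-0.031,"z":0.5,"wx":0,"wy":0,"wz":0,"fingers":1}]'
python3 -m inch '[{"x":0,"y":0,"z":-0.1,"wx":0,"wy":0,"wz":0,"fingers":1},{"x":0,"y":0,"z":-0.2,"wx":0,"wy":0,"wz":0,"fingers":1},{"x":0,"y":0,"z":-0.27,"wx":0,"wy":0,"wz":0,"fingers":1},{"x":0,"y":0,"z":-0.28,"wx":0,"wy":0,"wz":0,"fingers":1},{"x":0,"y":0,"z":-0.28,"wx":0,"wy":0,"wz":0,"fingers":1}]'
python3 -c "
from h import *
p=save('side','s4')[100:300,200:440,::-1];cv2.imwrite('pics/m4.png',cv2.resize(p,None,fx=3,fy=3))"
```

```text
time: 5.48
position: [0.44, -0.0121, 0.2138]
ee_rot: [0.68, 0.733, -0.003, -0.003]
force: [-0.9, -0.8, -0.6]
finger_gap: -0.0004
grasp_force: 0.0
time: 5.9
position: [0.4457, -0.0115, 0.1305]
ee_rot: [0.679, 0.734, -0.002, -0.002]
force: [0.1, 0.0, 0.2]
finger_gap: -0.0001
grasp_force: 0.0
```

View pics/m4.png

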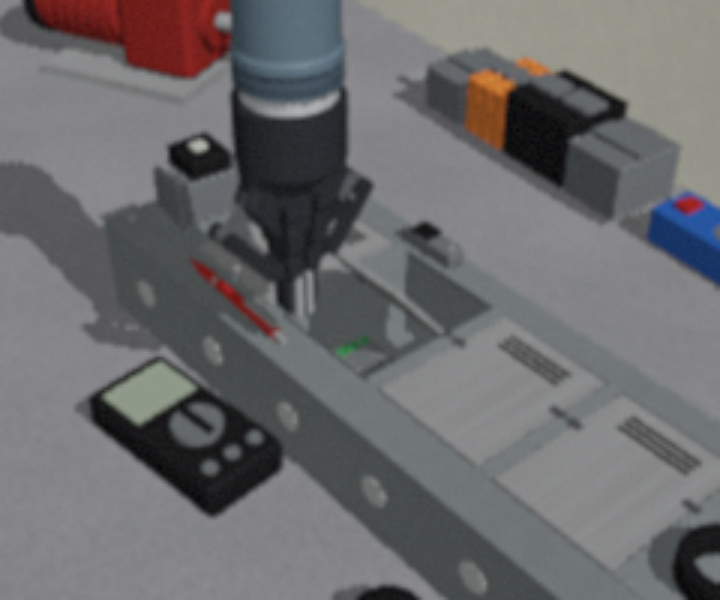

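The tip is in front of cover b, below its raised edge and clear of the pen. I'll push it back along the arc.

```bash
python3 -m inch '[{"x":0.06,"y":0.0046,"z":0,"wx":0,"wy":0,"wz":0,"fingers":1},{"x":0.1,"y":0.0077,"z":0.003,"wx":0,"wy":0,"wz":0,"fingers":1},{"x":0.125,"y":0.0096,"z":0.013,"wx":0,"wy":0,"wz":0,"fingers":1},{"x":0.15,"y":0.0115,"z":0.025,"wx":0,"wy":0,"wz":0,"fingers":1},{"x":0.175,"y":0.0134,"z":0.036,"wx":0,"wy":0,"wz":0,"fingers":1},{"x":0.2,"y":0.0153,"z":0.046,"wx":0,"wy":0,"wz":0,"fingers":1},{"x":0.2,"y":0.0153,"z":0.046,"wx":0,"wy":0,"wz":0,"fingers":1}]'
python3 -m inch '[{"x":0.02,"y":0.0015,"z":0.007,"wx":0,"wy":0,"wz":0,"fingers":1},{"x":0.04,"y":0.003,"z":0.012,"wx":0,"wy":0,"wz":0,"fingers":1},{"x":0.06,"y":0.0046,"z":0.015,"wx":0,"wy":0,"wz":0,"fingers":1},{"x":0.075,"y":0.0057,"z":0.015,"wx":0,"wy":0,"wz":0,"fingers":1},{"x":0.075,"y":0.0057,"z":0.015,"wx":0,"wy":0,"wz":0,"fingers":1}]'
python3 -c "
from h import *
p=save('side','s5')[100:300,200:440,::-1];cv2.imwrite('pics/m5.png',cv2.resize(p,None,fx=3,fy=3))"
```

```text
time: 6.53
position: [0.5103, -0.0066, 0.1477]
ee_rot: [0.679, 0.734, 0.002, 0.002]
force: [0.1, -0.5, 0.1]
finger_gap: -0.0001
grasp_force: 0.0
time: 6.95
position: [0.5314, -0.0049, 0.1507]
ee_rot: [0.679, 0.734, 0.001, 0.0]
force: [0.3, 0.3, -0.2]
finger_gap: -0.0001
grasp_force: 0.0
```

View pics/m5.png

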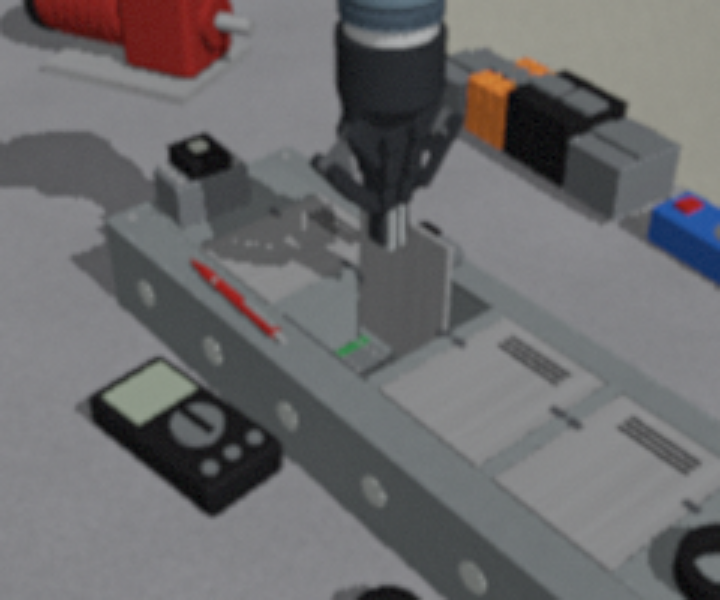

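The cover is nearly upright, with its top edge around crop (450,250). I'll continue gently until it meets the stop.

```bash
python3 -m inch '[{"x":0.01,"y":0.0008,"z":0,"wx":0,"wy":0,"wz":0,"fingers":1},{"x":0.02,"y":0.0015,"z":0,"wx":0,"wy":0,"wz":0,"fingers":1},{"x":0.025,"y":0.0019,"z":0,"wx":0,"wy":0,"wz":0,"fingers":1},{"x":0.025,"y":0.0019,"z":0,"wx":0,"wy":0,"wz":0,"fingers":1}]'
python3 -m inch '[{"x":0.007,"y":0.0005,"z":0,"wx":0,"wy":0,"wz":0,"fingers":1},{"x":0.01,"y":0.0008,"z":0,"wx":0,"wy":0,"wz":0,"fingers":1},{"x":0.01,"y":0.0008,"z":0,"wx":0,"wy":0,"wz":0,"fingers":1}]'
python3 -m inch '[{"x":0.005,"y":0.0004,"z":0,"wx":0,"wy":0,"wz":0,"fingers":1},{"x":0.005,"y":0.0004,"z":0,"wx":0,"wy":0,"wz":0,"fingers":1},{"x":0.005,"y":0.0004,"z":0,"wx":0,"wy":0,"wz":0,"fingers":1}]'
```

```text
time: 7.33
position: [0.5377, -0.0045, 0.1504]
ee_rot: [0.679, 0.734, -0.0, -0.0]
force: [0.7, 0.1, 0.8]
finger_gap: 0.0004
grasp_force: 0.0
time: 7.58
position: [0.5406, -0.0043, 0.1505]
ee_rot: [0.679, 0.734, 0.0, -0.0]
force: [0.2, 0.4, 0.4]
finger_gap: -0.0004
grasp_force: 0.1
time: 7.83
position: [0.5421, -0.0041, 0.1506]
ee_rot: [0.679, 0.734, 0.0, 0.0]
force: [0.2, -0.2, -0.3]
finger_gap: 0.0002
grasp_force: 0.2
```

```bash
R='x'; for i in 1; do :; done
python3 -m inch '[{"x":0.005,"y":0.0004,"z":0,"wx":0,"wy":0,"wz":0,"fingers":1},{"x":0.007,"y":0.0005,"z":0,"wx":0,"wy":0,"wz":0,"fingers":1},{"x":0.007,"y":0.0005,"z":0,"wx":0,"wy":0,"wz":0,"fingers":1}]'
python3 -m inch '[{"x":0.005,"y":0.0004,"z":0,"wx":0,"wy":0,"wz":0,"fingers":1},{"x":0.007,"y":0.0005,"z":0,"wx":0,"wy":0,"wz":0,"fingers":1},{"x":0.007,"y":0.0005,"z":0,"wx":0,"wy":0,"wz":0,"fingers":1}]'
python3 -m inch '[{"x":0.003,"y":0.0002,"z":0,"wx":0,"wy":0,"wz":0,"fingers":1},{"x":0.005,"y":0.0004,"z":0,"wx":0,"wy":0,"wz":0,"fingers":1},{"x":0.005,"y":0.0004,"z":0,"wx":0,"wy":0,"wz":0,"fingers":1}]'
python3 -c "
from h import *
p=save('side','s6')[100:300,200:440,::-1];q=save('scene','sc6')[120:260,180:380,::-1]
cv2.imwrite('pics/m6.png',np.hstack([cv2.resize(p,(400,333)),cv2.copyMakeBorder(cv2.resize(q,(400,280)),0,53,0,0,0)]))"
```

```text
time: 8.08
position: [0.5442, -0.004, 0.1506]
ee_rot: [0.679, 0.734, 0.0, 0.0]
force: [-0.4, -0.1, -1.1]
finger_gap: 0.0003
grasp_force: 0.2
time: 8.33
position: [0.5447, -0.004, 0.1505]
ee_rot: [0.68, 0.734, -0.001, -0.001]
force: [-6.0, -0.5, 3.7]
finger_gap: -0.0001
grasp_force: 2.8
time: 8.58
position: [0.5447, -0.004, 0.1504]
ee_rot: [0.68, 0.734, -0.003, -0.003]
force: [-7.5, 0.6, 6.2]
finger_gap: 0.0
grasp_force: 4.5
```

View pics/m6.png

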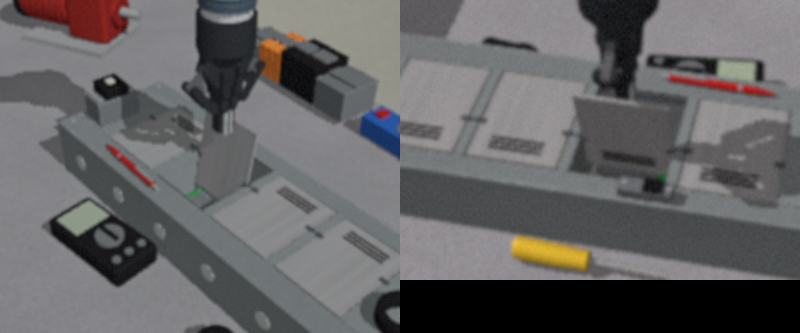

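The cover has stopped at about 7 N and leans back on its stop; both views show it past upright. The bystanders have not moved. I'll pull straight back toward the robot, then go up.

```bash
python3 -m inch '[{"x":-0.03,"y":-0.0023,"z":0,"wx":0,"wy":0,"wz":0,"fingers":1},{"x":-0.1,"y":-0.0077,"z":0,"wx":0,"wy":0,"wz":0,"fingers":1},{"x":-0.2,"y":-0.0153,"z":0.02,"wx":0,"wy":0,"wz":0,"fingers":1},{"x":-0.28,"y":-0.0214,"z":0.1,"wx":0,"wy":0,"wz":0,"fingers":1},{"x":-0.32,"y":-0.0245,"z":0.2,"wx":0,"wy":0,"wz":0,"fingers":1},{"x":-0.32,"y":-0.0245,"z":0.3,"wx":0,"wy":0,"wz":0,"fingers":1},{"x":-0.32,"y":-0.0245,"z":0.3,"wx":0,"wy":0,"wz":0,"fingers":1},{"x":-0.32,"y":-0.0245,"z":0.3,"wx":0,"wy":0,"wz":0,"fingers":1},{"x":-0.32,"y":-0.0245,"z":0.3,"wx":0,"wy":0,"wz":0,"fingers":1}]'
python3 -c "
from h import *
p=save('side','s7')[100:300,200:440,::-1];q=save('scene','sc7')[120:260,180:380,::-1]
cv2.imwrite('pics/m7.png',np.hstack([cv2.resize(p,(400,333)),cv2.copyMakeBorder(cv2.resize(q,(400,280)),0,53,0,0,0)]))"
```

```text
time: 9.43
position: [0.452, -0.011, 0.2406]
ee_rot: [0.679, 0.734, 0.001, 0.001]
force: [0.2, 0.2, -0.2]
finger_gap: -0.0003
grasp_force: 0.0
```

View pics/m7.png

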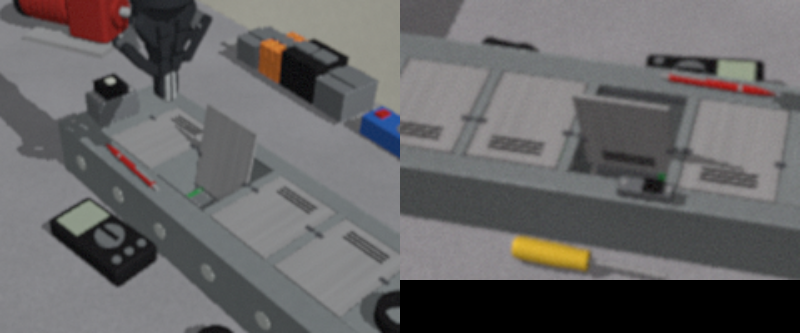

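The cover stays open against its stop, from (205,105) to (255,195) in the side view. The hand is clear and nothing else has moved.

```bash
python3 -c "
from plant import manip;print(manip.close_job())"
```

```text
the job is handed in; nothing more can be done
None
```

The second cover from the left (cover b), the first one I pressed, was the unbolted one; it now leans open on its stop with the hand clear, nothing else moved as far as the pictures show, and the job is handed in.

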